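# Raise the reader's counterweighted boom and push the sample jar home

## Task

The counterweighted boom lies across the sample lane of the bench reader. Push the boom up with the fingers, past its balance point, so that it stays raised by itself; then push the sample jar that stands in the lane along it, past the raised boom, until it stands upright, home against the reader's face at the end of the lane. Only push: do not pick up or lift the jar, and leave the spare jar, the beaker and the rubber stopper where they stand.

Things in the scene. Friction and masses are not known exactly. Their poses are not given: they have to be found in the camera images.
- reader: Fixed bench reader and its sample lane. Origin: on the table, mid-lane, straight under the boom; x along the lane to the reader housing, +y to the boom's post, z up. Offsets below are in this frame, mm, heights above the table. Lane floor top 6 high, from x -160; white guides with inner faces y +-34, 8 thick, tops 26 high, x -160 to +113. Beyond y -52 only bare table is under the boom.
- dock (a point): Home of the jar: point on the lane floor (6 high), x +83, y 0, under the jar's centre when it touches the housing's face. White housing: front face (end stop) at x +113, reaching to x +200, y +-65, 80 high.
- pivot (a point): The boom's axle, 105 high, at reader x 0, y +130. Its grey post, 16 x 36 (x, y), 140 high, is centred at x +40, y +130. A thin rest stands under the lowered boom at x 0, y +85 (14 x 6), top 94 high.
- boom (a joint): Boom angle about its axle (along the reader's x). 0 = level across the lane; grows as the free end rises; stop at 1.65 rad (just past upright, leaning away from the lane). Below about 0.70 rad it falls back to 0; beyond, it swings on by itself within about 2 s to the stop and stays. Raising it takes under 3 N at the push point.
- boom_push (a point): Point on the boom's centre line 245 from the axle, the place to push up from underneath. The boom is a plain round aluminium tube, diameter 18, reaching 290 from the axle, along the reader's -y when down (underside then 96 high). A dark steel counterweight, diameter 50, 50 long, sits on a short crank beyond and above the axle.
- jar_mid (a point): Centre (half-way up) of the sample jar in the lane: loose, upright, white with a grey cap, diameter 60, 115 tall, 0.1 to 0.2 kg, foot on the lane floor. It starts on the robot's side of the boom (reader x -110 to -75) and is too tall to pass under the lowered boom.
- spare_mid (a point): Centre of the spare jar, same as the sample jar but standing on the table beside the lane. Bystander, leave it.
- beaker: Open beaker, diameter 64, 75 high, standing on the table; origin at the centre of its underside. Bystander, leave it.
- stopper: Rubber stopper, a cone 44 diameter below and 58 above, 45 high, standing on the table; origin at the centre of its underside. Bystander, leave it.
Mind the look-alikes: they are no part of the job. Leave any purple or red look-alike of the part that bears jar_mid alone.

How it is judged (in metres and radians):
On the way, in this order (a step that is already met when the one before it is completed fails the run):
1. the boom stands raised beyond its balance point, untouched, with the jar still before it (value of joint boom above 1.4 rad and contact force between the fingers and boom below 0.05 N and x of jar_mid in the frame of reader below 0.03 m), for 0.2 s.
2. the jar is home against the reader's face (horizontal distance between jar_mid and dock below 0.008 m and x of jar_mid in the frame of reader above 0.077 m), for 0.2 s.
At the end, for the whole second after the job is handed in: The boom stays raised by itself (over 1.4 rad), and the jar stands upright (within 0.1 rad) and still on the lane floor, within 6 mm of the reader's face and within 8 mm of its home (all of step 2 and value of joint boom above 1.4 rad and angle between jar_mid's own z axis and vertical below 0.1 rad and z of jar_mid in the frame of reader below 0.0695 m and linear speed of jar below 0.02 m/s); the robot touches nothing.
It fails at once if the sample jar is lifted more than 12 mm (z of jar_mid in the frame of reader above 0.0755 m).
It fails at once if the sample jar is tipped over (angle between jar_mid's own z axis and vertical above 0.5 rad).
It fails at once if the spare jar is disturbed (25 mm) (distance of spare_mid from where it was at the start of the episode above 0.025 m).
It fails at once if the beaker is disturbed (25 mm) (distance of beaker from where it was at the start of the episode above 0.025 m).
It fails at once if the stopper is disturbed (25 mm) (distance of stopper from where it was at the start of the episode above 0.025 m).
It also fails if it takes over 53 s, if anything falls off the work surface, if the arm or the gripper's body presses on something with over 40 N, if the wrist force passes 120 N, or if a joint passes its speed limit or range.

## Robot

A 6-joint arm with a two-finger parallel gripper is mounted at the origin on the work surface. World frame = base frame: x ahead of the robot, y to its left, z up, the work surface at z = 0. Lengths are in mm, angles in rad, forces in N, time in s.
With the tool pointing down it reaches from about 325 to 900 mm from the base axis. Payload 6.1 kg.
Tool frame: the origin (TCP) lies between the finger pads; the fingertips stand 11 mm ahead of it and the grasp point (between the pads) lies 8 mm behind it; z points along the fingers, y is the direction in which the jaws open and shut (so a half turn about z gives the same grasp; the last joint's range is limited). The gripper opens to 85 mm and grips with 20 to 120 N. Pads are 22 mm wide; open, the fingers measure 114 mm over their backs; the gripper's body (76 mm by 85 mm) begins 54 mm behind the grasp point. The pads swing forward as they close: fully open they stand 13 mm farther back than shut.
Start: joints at [-1.364, 0.22, 1.526, -0, 1.395, -0.126], TCP at [204.174, -590.702, 242.3] pointing down, gripper open.
Joint ranges: [-2.98, 2.98], [-0.91, 2.08], [0.09, 2.57], [-1.24, 4.39], [0.2, 2.65], [-2.68, 2.68]. Speed limits (rad/s): [2.57, 2.57, 3.01, 3.14, 3.14, 3.14].

## Interface

Orientations are given as a unit quaternion [w, x, y, z].
In Python, from rig import sensors, eyes, ticket gives the robot as it stands.
- The arm moves only by the tool arm_command, never from a script. Its argument "steps" is a list that holds one entry, the list of rows, each a list of 7 numbers: the shift along the tool's x, y, z in cm, then the turn, a rotation vector about the tool's x, y, z in degrees, then the opening, from 0 (shut) to 1 (fully open). A call has 1 to 10 rows; each row is the pose to reach, as a shift and turn from the pose commanded when the call began, along the tool's axes at that moment; what a row does not reach only later rows make up. A row lasts 1/8 s, in which the tool goes at most 62.5 mm and 10.7 degrees, less where a joint would pass 70% of its speed; a pose out of reach is approached as far as the arm can. A call with a gripper value outside its range is refused whole. The fingers move at their own pace and stop on an object; "newtons" is the grip in N (left out, the last holds). Time passes only in rows, so rows that repeat a pose let the fingers close. It gives the time, the measured TCP pose, the force and the opening at its end, in the units of the state.
- sensors.state(): the state, without advancing time (a new reading comes with each control period).
- eyes.snapshot(name): name is "scene" or "top" or "wrist"; returns a dict with "img" (480x640x3 uint8, red, green, blue), "z_map" (480x640 float32, mm along the optical axis (not along the pixel's ray), 0 where there is no reading), "vertical_fov" (degrees; the focal length in pixels is half the picture's height over the tangent of half this angle, whatever the lens; pixels are square), "cx", "cy" (the principal point, pixels), "eye" and "attitude" of the camera in the world; the wrist camera has in their place "hand_eye" (4x4, takes a point from camera to tool coordinates, whose origin is the TCP and whose axes are the flange's). Camera axes: x right, y up, looking along -z (the intrinsics and any distortion apply to the point x, -y, -z); pixel columns grow to the right and rows downward; lengths in mm; the calibration is good to about 2 mm. A picture is of the moment at which its call begins: read the wrist's pose just before it.
- ticket.finish_job(): hands the job in, once; it reports no verdict.
The state is a dict: "t": time; "qpos": joint angles; "joint_vel": joint speeds; "joint_torque": joint torques, N m; "tool_pos": TCP position; "ee_rot": TCP orientation; "force": force on the tool from outside, world axes, zero at the start; "torque": the same for the moment, N m; "width": opening from 0.0 (shut) to 1.0 (fully open).
Only numpy, scipy, OpenCV 4.12 (cv2) and the standard library are available. Lean on these libraries where they do the work, as an engineer would, in place of code of your own. Each camera call takes 0.05 s, during which the arm holds its last target.

## Working session

There is one attempt and no reset: what is moved stays moved. The work goes in short steps, Python scripts to look and compute and a tool call to move; the robot and the scene stay as the last step left them, time stands still between calls to the robot, and variables do not carry over. Pictures are saved under pics/ and viewed, and the job is handed in when it is done.

Besides the shell and the picture viewer there is one more tool, called after ">>>" by a JSON object that holds its "op" and its "data". arm_command: Moves the arm, as the interface text tells. Its arguments: {"type":"object","properties":{"steps":{"type":"array"},"newtons":{"type":"number"}},"required":["steps"]}

```bash
ls -la && mkdir -p pics && python3 - <<'E'
from rig import sensors, eyes
import cv2, numpy as np
s=sensors.state(); print({k:np.round(v,3).tolist() if not isinstance(v,float) else v for k,v in s.items()})
for n in ["scene","top"]:
    d=eyes.snapshot(n); cv2.imwrite(f"pics/{n}0.png",d["img"][:,:,::-1]); np.savez(f"{n}0.npz",**d)
    print(n,{k:(v if not hasattr(v,'shape') or np.size(v)<20 else v.shape) for k,v in d.items()})
E
```

```text
total 12
drwxr-xr-x  3 agent agent 4096 Dec  6 23:03 .
drwxr-xr-x 23 root  root  4096 Dec  6 23:03 ..
drwxr-xr-x  2 agent agent 4096 Dec  6 23:03 pics
{'t': 0.0, 'qpos': [-1.364, 0.221, 1.528, -0.0, 1.395, -0.126], 'joint_vel': [-0.001, 0.0, -0.0, -0.001, -0.002, 0.0], 'joint_torque': [-0.0, -49.69, -38.939, -0.0, 0.011, 0.0], 'tool_pos': [204.053, -590.121, 241.189], 'ee_rot': [-0.001, 0.986, 0.166, -0.0], 'force': [-0.388, -0.006, 0.254], 'torque': [-0.01, -0.011, 0.009], 'width': 0.9995874107528485}
scene {'img': (480, 640, 3), 'z_map': (480, 640), 'vertical_fov': 54.028842541448306, 'cx': 318.89452608068615, 'cy': 228.60903463748943, 'eye': array([851.05583842, 560.56996634, 679.09983387]), 'attitude': array([0.24475232, 0.10373925, 0.3739783 , 0.88852389])}
top {'img': (480, 640, 3), 'z_map': (480, 640), 'vertical_fov': 51.57674931697457, 'cx': 312.18505301458305, 'cy': 240.93920624286477, 'eye': array([376.55565752,  59.78166195, 789.46484096]), 'attitude': array([-0.66055845, -0.07417232,  0.08533503,  0.74221219])}
```

View pics/scene0.png

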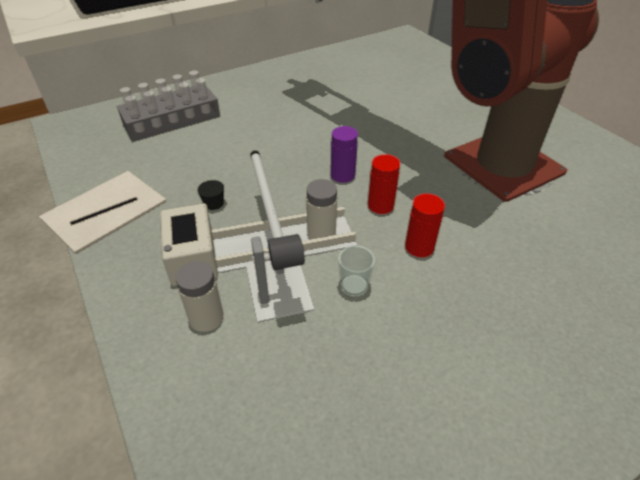

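View pics/top0.png

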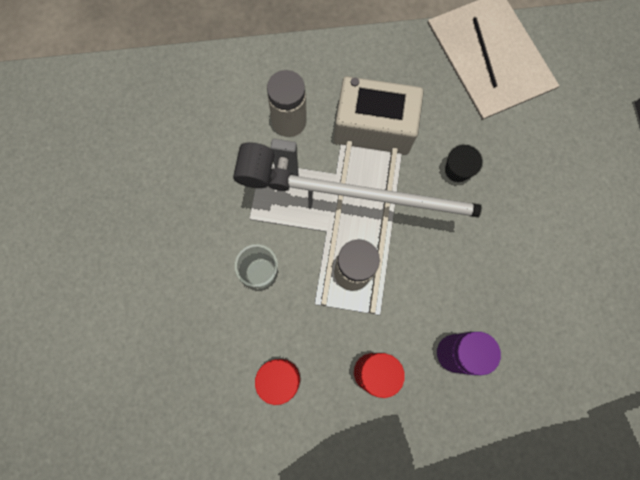

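The top view shows the sample jar in the lane at about (358,265) and the boom from (290,183) to (477,210). The spare jar is at (287,100), the beaker at (257,267) and the stopper at (463,163). The purple (470,355) and red (380,375), (277,382) cylinders are look-alikes. Next I measure these.

```bash
cat > h.py <<'E'
import numpy as np, cv2
from scipy.spatial.transform import Rotation as R
def load(n): return dict(np.load(n,allow_pickle=True))
def Rq(q): return R.from_quat([q[1],q[2],q[3],q[0]]).as_matrix()
def f(d): return 240/np.tan(np.radians(float(d["vertical_fov"]))/2)
def cloud(d):
    v,u=np.mgrid[0:480,0:640]; z=d["z_map"]; F=f(d)
    c=np.stack([(u-float(d["cx"]))/F*z,-(v-float(d["cy"]))/F*z,-z],-1)
    return c@Rq(d["attitude"]).T+d["eye"]
def onplane(d,u,v,h):
    F=f(d); r=Rq(d["attitude"])@np.array([(u-float(d["cx"]))/F,-(v-float(d["cy"]))/F,-1])
    return d["eye"]+r*(h-d["eye"][2])/r[2]
def proj(d,P):
    c=(np.atleast_2d(P)-d["eye"])@Rq(d["attitude"]); F=f(d)
    return np.stack([float(d["cx"])-F*c[:,0]/c[:,2],float(d["cy"])+F*c[:,1]/c[:,2]],-1)
E
python3 - <<'E'
from h import *
d=load("top0.npz"); P=cloud(d)
for n,u,v in [("table",200,300),("table",550,250),("jarcap",358,258),("sparecap",287,85),("boommid",400,199),("tip",474,210),("housing",380,120),("stopper",463,160),("beakerrim",257,250),("red1",380,375),("red2",277,382),("purple",478,352),("lane",360,170),("lane",350,300)]:
    print(n,P[v,u].round(1))
# cap circles by height slab
Z=P[:,:,2]
m=((Z>112)&(Z<128)).astype(np.uint8)
for n in cv2.findContours(m,cv2.RETR_EXTERNAL,cv2.CHAIN_APPROX_NONE)[0]:
    if cv2.contourArea(n)>150:
        (u,v),r=cv2.minEnclosingCircle(n); q=P[int(v),int(u)]; print("slab",(round(u),round(v)),round(r,1),q.round(1),"diam",round(2*r*d["z_map"][int(v),int(u)]/f(d),1))
m2=(Z>60)&(Z<130)
cv2.imwrite("pics/hmap.png",np.clip(Z*1.5,0,255).astype(np.uint8))
E
```

```text
table [ 4.822e+02  2.246e+02 -1.000e-01]
table [ 497.1 -345.2    1.3]
jarcap [498.1 -19.3 122.4]
sparecap [774.6  49.5 113.8]
boommid [577.7 -91.6 113.1]
tip [ 549.2 -193.1  114. ]
housing [717.5 -87.9  81.2]
stopper [ 650.7 -217.    45.4]
beakerrim [540.3 122.7  54.4]
red1 [341.1 -27.7 113.4]
red2 [348.1 107.7 113.9]
purple [ 355.2 -161.4  113.5]
lane [667.  -56.8   7.3]
lane [453.9 -11.3   7.1]
slab (276, 382) 22.6 [349.6 108.8 115.8] diam 59.1
slab (382, 375) 22.7 [340.8 -30.2 114.3] diam 59.6
slab (479, 352) 22.7 [ 355.1 -162.1  115.6] diam 60.3
slab (359, 259) 21.1 [496.8 -19.2 121.9] diam 57.7
slab (375, 196) 106.9 [586.9 -57.2 111.1] diam 306.2
slab (286, 87) 19.0 [771.5  52.9 114.1] diam 57.0
```

View pics/hmap.png

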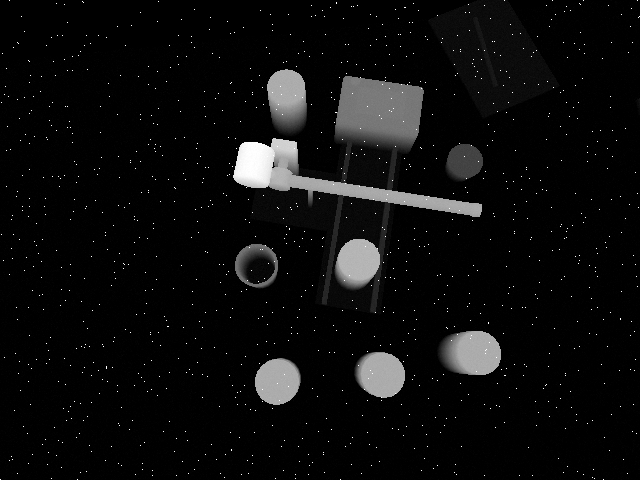

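```bash
python3 - <<'E'
from h import *
d=load("top0.npz"); P=cloud(d); Z=P[:,:,2]
v,u=np.mgrid[0:480,0:640]
def line(m):
    p=P[m]; vx,vy,x0,y0=cv2.fitLine(p[:,:2].astype(np.float32),cv2.DIST_HUBER,0,.01,.01).ravel(); 
    if abs(vx)>abs(vy) and vx<0: vx,vy=-vx,-vy
    return np.array([x0,y0]),np.array([vx,vy]),p
g=(Z>22)&(Z<30)
mL=g&(v>150)&(v<305)&(abs(u-(348-(v-150)*(348-325)/155))<8)
mR=g&(v>150)&(v<312)&(abs(u-(396-(v-150)*(396-374)/160))<8)
a=[]
for m in (mL,mR):
    c,dr,p=line(m); a.append((c,dr)); print("guide",len(p),c,dr,np.degrees(np.arctan2(dr[1],dr[0])))
b=(Z>100)&(Z<120)&(u>300)&(u<480)&(v>170)&(v<220)
c,dr,p=line(b); print("boom",c,dr,np.degrees(np.arctan2(dr[1],dr[0])), p[:,2].mean())
t=(p[:,:2]-c)@dr; print("ends",c+dr*t.min(),c+dr*t.max())
# frame
ang=np.mean([np.arctan2(x[1][1],x[1][0]) for x in a]); X=np.array([np.cos(ang),np.sin(ang)]);Y=np.array([-X[1],X[0]])
ymid=np.mean([x[0]@Y for x in a]); print("sep",(a[0][0]-a[1][0])@Y,"ymid",ymid,"ang",np.degrees(ang))
# origin from boom crossing
s=np.linalg.solve(np.stack([X,-dr],1),c-Y*ymid)
O=Y*ymid+X*s[0]; print("O boom",O)
h=(Z>77)&(Z<85)&(v<155)&(u>325)&(u<430); q=P[h][:,:2]; xs=(q-O)@X; ys=(q-O)@Y; print("housing x",np.percentile(xs,[1,99]),"y",np.percentile(ys,[1,99]))
gx=(P[mL|mR][:,:2]-O)@X; print("guide x",np.percentile(gx,[.5,99.5]))
for n,box in dict(jar=(110,130,330,385,235,290),spare=(112,125,260,310,60,110),red1=(112,125,350,410,350,400),red2=(112,125,250,305,355,410),purple=(112,125,450,505,328,380),stopper=(40,50,440,490,140,185),post=(132,150,265,300,135,170),beaker=(66,80,230,282,240,292),cw=(145,200,230,300,140,190)).items():
    m=(Z>box[0])&(Z<box[1])&(u>box[2])&(u<box[3])&(v>box[4])&(v<box[5])
    q=P[m]; (cx,cy),r=cv2.minEnclosingCircle(q[:,:2].astype(np.float32)); w=q[:,:2].mean(0)
    lo=np.array([(w-O)@X,(w-O)@Y]); print(n,w.round(1),"enc",round(cx,1),round(cy,1),round(r,1),"z",q[:,2].mean().round(1),"reader",lo.round(1))
np.savez("frame.npz",O=O,X=X,Y=Y)
E
```

```text
guide 720 [563.7487      -0.90589404] [ 0.96110564 -0.27618095] -16.032402
guide 741 [551.7672  -76.36402] [ 0.96169037 -0.27413797] -15.910648
boom [583.3515  -78.73489] [0.27737898 0.9607606 ] 73.896164 111.54763068476194
ends [ 547.51805598 -202.85159075] [619.83502933  47.63350062]
sep 75.84216 ymid 116.32888 ang -15.971525
O boom [592.0916  -48.46151]
housing x [117.4559004  199.41457407] y [-61.8247981   62.16712092]
guide x [-155.91778593  107.26235332]
jar [496.7 -20.1] enc 497.6 -20.7 28.9 z 120.6 reader [-99.5   1. ]
spare [772.   51.7] enc 772.7 52.2 29.9 z 114.8 reader [145.4 145.7]
red1 [341.1 -31.3] enc 341.3 -31.4 28.9 z 114.8 reader [-246.   -52.5]
red2 [348.7 108.5] enc 348.9 108.7 28.8 z 114.8 reader [-277.2   83.9]
purple [ 354.4 -162.3] enc 354.8 -162.6 28.9 z 114.8 reader [-197.2 -174.8]
stopper [ 650.2 -220.1] enc 651.0 -220.8 28.7 z 44.7 reader [ 103.1 -149. ]
post [665.6  65.7] enc 653.4 69.3 27.8 z 139.3 reader [ 39.2 130. ]
beaker [516.5 125.4] enc 514.7 124.5 31.7 z 73.7 reader [-120.5  146.4]
cw [635.6 106.6] enc 639.4 108.3 33.3 z 163.4 reader [ -0.8 161.1]
```

```bash
cat >> h.py <<'E'
F=dict(np.load("frame.npz")) if __import__("os").path.exists("frame.npz") else None
def world(p): return np.r_[F["O"]+p[0]*F["X"]+p[1]*F["Y"],p[2]]
def reader(w): r=np.asarray(w)[:2]-F["O"]; return np.r_[r@F["X"],r@F["Y"],w[2]]
def target_R(below):  # tool z 'below' deg under horizontal along reader x, tool y = -reader Y
    b=np.radians(below); X=np.r_[F["X"],0];Y=np.r_[F["Y"],0];Zz=np.array([0,0,1.])
    z=X*np.cos(b)-Zz*np.sin(b); y=-Y; return np.stack([np.cross(y,z),y,z],1)
def plan(pts,below):
    from rig import sensors
    s=sensors.state(); R0=Rq(s["ee_rot"]); p0=np.array(s["tool_pos"])
    rv=np.degrees(R.from_matrix(R0.T@target_R(below)).as_rotvec())
    print("t",s["t"],"tcp reader",reader(p0).round(1),"rotvec deg",rv.round(1),"force",np.round(s["force"],2),"w",round(s["width"],3),"q",np.round(s["qpos"],2))
    for p in pts: print(p,"->shift cm",(R0.T@(world(p)-p0)/10).round(2))
E
python3 - <<'E'
from h import *
d=load("top0.npz")
im=d["img"][210:310,300:420,::-1]; cv2.imwrite("pics/jarcrop.png",cv2.resize(im,None,fx=5,fy=5,interpolation=cv2.INTER_CUBIC))
plan([(-100,-115,260),(-71,-115,125)],40)
E
```

```text
t 0.1 tcp reader [-224.  -627.6  241.3] rotvec deg [-15.4  48.4  32.7] force [-0.45 -0.01  0.02] w 0.996 q [-1.36  0.22  1.53  0.    1.39 -0.13]
(-100, -115, 260) ->shift cm [ 39.58 -34.85  -1.8 ]
(-71, -115, 125) ->shift cm [ 41.95 -33.17  11.7 ]
```

View pics/jarcrop.png

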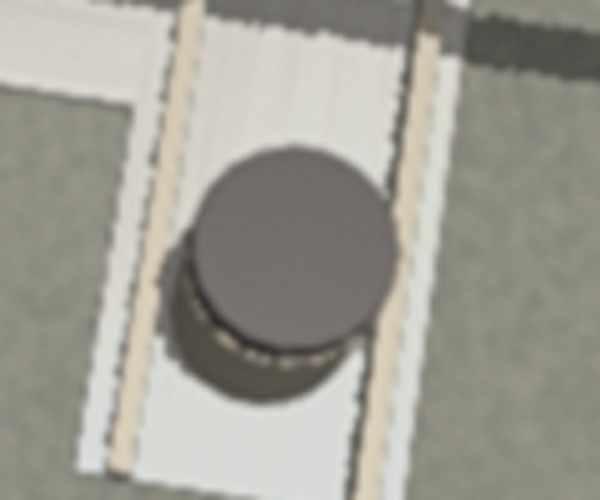

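Candidates for the sample jar in the top view:
- Grey-capped white jar between the guides at (358,262). This is the one I choose, and the crop confirms the cap, the guides and a foot on the lane floor.
- Spare jar at (287,90), standing off the lane.
- Red cylinders at (380,375) and (277,382), and the purple one at (478,352), all look-alikes.

First I turn the tool and move it high beside the boom with the fingers shut.

>>> {"op": "arm_command", "data": {"steps": [[[4, -3.5, -2, -1.5, 4.8, 3.3, 0], [8, -7, -2, -3, 9.6, 6.6, 0], [12, -10.5, -2, -4.6, 14.5, 9.8, 0], [16, -14, -2, -6.2, 19.3, 13, 0], [20, -17.5, -2, -7.7, 24.2, 16.4, 0], [24, -21, -2, -9.2, 29, 19.6, 0], [28, -24.5, -2, -10.8, 33.9, 22.9, 0], [32, -28, -2, -12.3, 38.7, 26.2, 0], [36, -31.5, -2, -13.9, 43.6, 29.4, 0], [39.6, -34.9, -1.8, -15.4, 48.4, 32.7, 0]]], "newtons": 40}}

```text
t: 1.35
tool_pos: [464.0, -131.8, 260.4]
ee_rot: [0.06, 0.897, -0.126, 0.419]
force: [-0.0, -1.4, -0.9]
width: -0.003
```

```bash
python3 - <<'E'
from h import *
plan([(-71,-115,125),(-71,-115,160),(-9.4,-115,74)],40)
from rig import eyes
d=eyes.snapshot("scene"); cv2.imwrite("pics/scene1.png",d["img"][:,:,::-1])
E
```

```text
t 1.35 tcp reader [-100.2 -115.4  260.4] rotvec deg [ 0.1 -0.1  0. ] force [-0.03 -1.44 -0.88] w -0.003 q [-0.61 -0.89  2.55  0.41  0.67  1.02]
(-71, -115, 125) ->shift cm [-8.52 -0.07 10.92]
(-71, -115, 160) ->shift cm [-5.84 -0.06  8.68]
(-9.4, -115, 74) ->shift cm [-8.49 -0.09 18.92]
```

View pics/scene1.png

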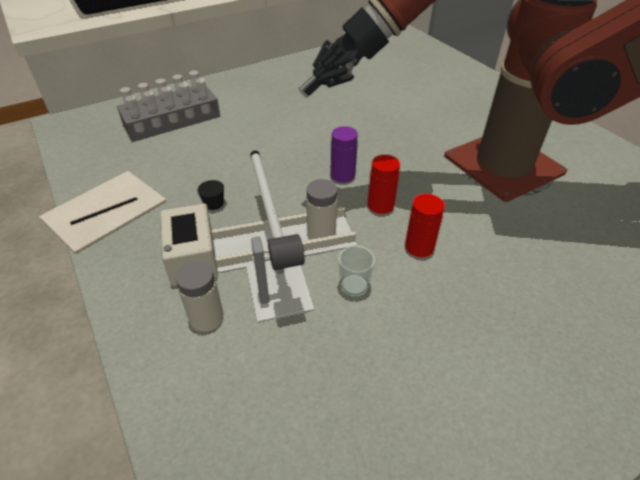

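The boom, jar and bystanders are untouched. The shut fingers are up at (308,90), tilted 40° below horizontal. Next I slide them under the boom.

>>> {"op": "arm_command", "data": {"steps": [[[-2.8, 0, 4, 0, 0, 0, 0], [-5.8, 0, 8, 0, 0, 0, 0], [-8.5, 0, 10.9, 0, 0, 0, 0], [-8.5, 0, 10.9, 0, 0, 0, 0], [-8.5, 0, 10.9, 0, 0, 0, 0], [-8.5, 0, 10.9, 0, 0, 0, 0]]]}}

```text
t: 2.15
tool_pos: [499.0, -143.4, 126.1]
ee_rot: [0.06, 0.899, -0.125, 0.415]
force: [1.3, 0.2, -0.8]
width: 0.001
```

```bash
python3 - <<'E'
from h import *
plan([(-9.4,-115,74)],40)
from rig import eyes
d=eyes.snapshot("scene"); cv2.imwrite("pics/scene2.png",d["img"][:,:,::-1])
E
```

```text
t 2.15 tcp reader [ -63.3 -116.9  126.1] rotvec deg [0.1 0.4 0.2] force [ 1.29  0.23 -0.78] w 0.001 q [-0.57 -0.39  2.57  1.09  0.25  0.3 ]
(-9.4, -115, 74) ->shift cm [-0.47 -0.2   7.48]
```

View pics/scene2.png

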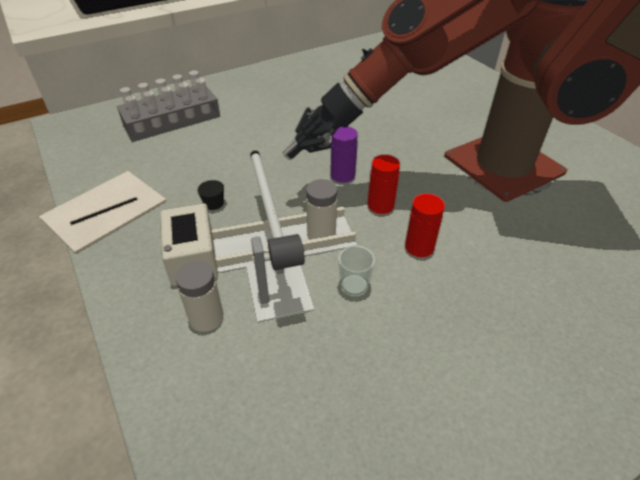

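```bash
cat > kin.py <<'E'
from h import *
from scipy.optimize import least_squares
def fk(q,p):
    h,a1,L2,L3,e3,L6,lat=p
    ry=lambda a:R.from_euler('y',a).as_matrix(); rz=lambda a:R.from_euler('z',a).as_matrix()
    T=rz(q[0]); o=T@np.array([a1,lat,0])+[0,0,h]
    A=T@ry(q[1]); o=o+A@[0,0,L2]
    A=A@ry(q[2]); o=o+A@[e3,0,L3]
    A=A@rz(q[3]*SG[0])@ry(q[4]); o=o+A@[0,0,L6]
    A=A@rz(q[5]*SG[1]); return o,A
SG=[1,1]
E
python3 - <<'E'
import kin; from kin import *
from rig import sensors
s=sensors.state()
D=[([-1.364,0.221,1.528,0,1.395,-.126],[204.05,-590.1,241.2],[-.001,.986,.166,0]),([-0.61,-0.89,2.55,0.41,0.67,1.02],[464,-131.8,260.4],[0.06,.897,-.126,.419]),(s["qpos"],s["tool_pos"],s["ee_rot"])]
for sg in ([1,1],[-1,1],[1,-1],[-1,-1]):
    kin.SG[:]=sg
    def res(p): return np.concatenate([fk(q,p)[0]-np.array(t) for q,t,_ in D]+[np.array([p[1]*.02,p[4]*.02])])
    r=least_squares(res,[300,0,400,400,0,200,78],x_scale=100)
    print(sg,r.x.round(1),r.fun.round(1))
    for q,t,o in D: 
        A=fk(q,r.x)[1]; B=Rq(o); print(" ",np.degrees(np.arccos(np.clip(A[:,2]@B[:,2],-1,1))).round(1),(A.T@B).round(2).tolist())
E
```

```text
[1, 1] [304.6   7.6 409.4 540.6  50.7 317.9  79.1] [ 0.6 -0.1 -0.8 -0.2  0.2  0.7 -0.3 -0.5  0.1  0.2  1. ]
  0.0 [[0.0, -1.0, -0.0], [1.0, 0.0, 0.0], [-0.0, -0.0, 1.0]]
  0.3 [[-0.01, -1.0, 0.0], [1.0, -0.01, -0.01], [0.01, 0.0, 1.0]]
  0.0 [[0.0, -1.0, 0.0], [1.0, 0.0, 0.0], [-0.0, 0.0, 1.0]]
[-1, 1] [   2.1  397.9    3.9  189.  -131.3 -176.2  101.1] [ 19.8  15.3  36.6   1.1 -16.7 -29.7  -4.9  -8.2  -6.9   8.   -2.6]
  0.0 [[0.0, -1.0, -0.0], [1.0, 0.0, 0.0], [-0.0, -0.0, 1.0]]
  28.6 [[-0.63, -0.71, 0.31], [0.77, -0.52, 0.37], [-0.1, 0.47, 0.88]]
  25.2 [[-0.83, 0.48, -0.3], [-0.56, -0.77, 0.31], [-0.08, 0.42, 0.9]]
[1, -1] [304.6   7.6 409.4 540.6  50.7 317.9  79.1] [ 0.6 -0.1 -0.8 -0.2  0.2  0.7 -0.3 -0.5  0.1  0.2  1. ]
  0.0 [[0.25, -0.97, -0.0], [0.97, 0.25, 0.0], [-0.0, -0.0, 1.0]]
  0.3 [[-0.89, 0.46, 0.0], [-0.46, -0.89, 0.0], [0.01, 0.0, 1.0]]
  0.0 [[-0.57, -0.82, 0.0], [0.82, -0.57, 0.0], [-0.0, 0.0, 1.0]]
[-1, -1] [   2.1  397.9    3.9  189.  -131.3 -176.2  101.1] [ 19.8  15.3  36.6   1.1 -16.7 -29.7  -4.9  -8.2  -6.9   8.   -2.6]
  0.0 [[0.25, -0.97, -0.0], [0.97, 0.25, 0.0], [-0.0, -0.0, 1.0]]
  28.6 [[-0.4, 0.79, -0.47], [-0.91, -0.4, 0.11], [-0.1, 0.47, 0.88]]
  25.2 [[-0.36, 0.83, -0.42], [-0.93, -0.36, 0.08], [-0.08, 0.42, 0.9]]
```

Kinematic model fits to under 1 mm. I now check joint margins for the lift at several tilts and yaws.

```bash
cat >> kin.py <<'E'
PK=[304.6,7.6,409.4,540.6,50.7,317.9,79.1]
LO=np.array([-2.98,-.91,.09,-1.24,.2,-2.68]);HI=np.array([2.98,2.08,2.57,4.39,2.65,2.68])
M=np.array([[0,-1,0],[1,0,0],[0,0,1.]])
def tgtR(below,yaw=0):
    return R.from_euler('z',yaw,degrees=True).as_matrix()@target_R(below)
def ik(pos,Rt,q0):
    def res(q):
        o,A=fk(q,PK); return np.r_[(o-pos)/10,R.from_matrix((A@M).T@Rt).as_rotvec()*20]
    r=least_squares(res,np.clip(q0,LO+1e-3,HI-1e-3),bounds=(LO,HI)); return r.x,np.linalg.norm(r.fun)
def tip2tcp(x,y,z,below,yaw=0):
    d=tgtR(below,yaw)[:,2]; return world((x,y,z))-11*d
E
python3 - <<'E'
from kin import *
for below in (40,47,54):
  for yaw in (0,-8,-15):
    b=np.radians(below); n=np.array([np.sin(b),np.cos(b)]); dr=np.array([np.cos(b),-np.sin(b)])
    print("below",below,"yaw",yaw)
    q=np.array([-.5,-.2,2.3,0.3,.5,.6])
    U=np.array([0,105])-20*n+22*dr
    for nm,(x,z),y in [("ret",U-80*dr-10*n,-115),("U",U-8*n,-115),("c",U,-115),(".3",U+[0,75],-110),(".6",U+[0,143],-85),(".9",U+[0,205],-45),("1.0",U+[0,225],-30)]:
        q,e=ik(tip2tcp(x,y,z,below,yaw),tgtR(below,yaw),q); print("  ",nm,np.round([x,y,z],0),q.round(2),round(e,2),"margin",np.min(np.minimum(q-LO,HI-q)).round(2))
E
```

```text
below 40 yaw 0
   ret [ -64. -115.  119.] [-0.56 -0.41  2.57  0.94  0.26  0.46] 0.72 margin 0.0
   U [  -1. -115.   69.] [-0.52 -0.04  2.44  2.14  0.22 -0.73] 0.0 margin 0.02
   c [   4. -115.   76.] [-0.51 -0.04  2.43  2.07  0.2  -0.66] 0.0 margin 0.0
   .3 [   4. -110.  151.] [-0.5  -0.27  2.41  0.91  0.21  0.53] 0.0 margin 0.01
   .6 [  4. -85. 219.] [-0.42 -0.41  2.37  0.34  0.34  1.15] 0.0 margin 0.14
   .9 [  4. -45. 281.] [-0.3  -0.48  2.29  0.04  0.46  1.52] 0.0 margin 0.26
   1.0 [  4. -30. 301.] [-0.26 -0.49  2.25 -0.03  0.5   1.61] 0.0 margin 0.3
below 40 yaw -8
   ret [ -64. -115.  119.] [-0.48 -0.44  2.57  0.38  0.2   1.16] 1.17 margin 0.0
   U [  -1. -115.   69.] [-0.41 -0.01  2.44  3.2   0.2  -1.62] 0.72 margin 0.0
   c [   4. -115.   76.] [-0.4  -0.01  2.43  3.22  0.2  -1.64] 0.93 margin 0.0
   .3 [   4. -110.  151.] [-0.29 -0.18  2.43  4.33  0.2  -2.68] 2.78 margin 0.0
   .6 [  4. -85. 219.] [-0.25 -0.31  2.45  4.35  0.2  -2.68] 4.56 margin 0.0
   .9 [  4. -45. 281.] [-0.19 -0.4   2.45  4.39  0.2  -2.68] 6.46 margin 0.0
   1.0 [  4. -30. 301.] [-0.16 -0.43  2.44  4.3
[... 3289 characters left out ...]
0.] [-0.23 -0.35  2.09 -0.16  0.78  1.84] 0.0 margin 0.48
   1.0 [ -3. -30. 300.] [-0.19 -0.35  2.05 -0.18  0.83  1.88] 0.0 margin 0.52
below 54 yaw -15
   ret [ -58. -115.  134.] [-0.36 -0.33  2.38 -0.22  0.49  1.92] 0.0 margin 0.19
   U [ -10. -115.   71.] [-0.35 -0.04  2.29 -0.39  0.3   2.1 ] 0.0 margin 0.1
   c [  -3. -115.   75.] [-0.35 -0.04  2.27 -0.37  0.31  2.08] 0.0 margin 0.11
   .3 [  -3. -110.  150.] [-0.34 -0.19  2.23 -0.25  0.5   1.96] 0.0 margin 0.3
   .6 [ -3. -85. 218.] [-0.27 -0.28  2.16 -0.25  0.67  1.99] 0.0 margin 0.41
   .9 [ -3. -45. 280.] [-0.17 -0.32  2.07 -0.29  0.82  2.08] 0.0 margin 0.5
   1.0 [ -3. -30. 300.] [-0.14 -0.32  2.03 -0.31  0.86  2.11] 0.0 margin 0.54
```

```bash
cat >> kin.py <<'E'
def rel(wps):
    from rig import sensors
    s=sensors.state(); R0=Rq(s["ee_rot"]); p0=np.array(s["tool_pos"])
    tip=reader(p0+11*R0[:,2]); print("t",round(s["t"],2),"tip",tip.round(1),"below",np.degrees(np.arcsin(-R0[2,2])).round(1),"F",np.round(s["force"],1),"q",np.round(s["qpos"],2))
    q=np.array(s["qpos"])
    for (x,y,z,b) in wps:
        T=tip2tcp(x,y,z,b); Rt=tgtR(b); q,e=ik(T,Rt,q)
        print((x,y,z,b),"shift",(R0.T@(T-p0)/10).round(2),"rv",np.degrees(R.from_matrix(R0.T@Rt).as_rotvec()).round(1),"q",q.round(2),round(e,2))
E
python3 -c "
from kin import *
rel([(-58,-115,134,47),(-58,-115,134,54),(-30,-115,98,54),(-8,-115,68,54)])"
```

```text
t 2.2 tip [ -54.7 -117.   119.4] below 40.3 F [-0.7 -0.1 -0.1] q [-0.57 -0.39  2.57  1.09  0.25  0.3 ]
(-58, -115, 134, 47) shift [ 1.03 -0.19 -1.19] rv [ 0.1 -6.7  0.2] q [-0.54 -0.42  2.49  0.5   0.38  0.91] 0.0
(-58, -115, 134, 54) shift [ 1.16 -0.19 -1.16] rv [  0.1 -13.7   0.2] q [-0.52 -0.37  2.4   0.29  0.51  1.13] 0.0
(-30, -115, 98, 54) shift [ 0.23 -0.2   3.3 ] rv [  0.1 -13.7   0.2] q [-0.5  -0.19  2.35  0.34  0.39  1.07] 0.0
(-8, -115, 68, 54) shift [-0.63 -0.21  6.92] rv [  0.1 -13.7   0.2] q [-0.48 -0.06  2.31  0.42  0.3   1.  ] 0.0
```

>>> {"op": "arm_command", "data": {"steps": [[[1, -0.2, -1.2, 0, -3.5, 0, 0], [1, -0.2, -1.2, 0, -7, 0, 0], [1.2, -0.2, -1.2, 0, -10.5, 0.2, 0], [1.2, -0.2, -1.2, 0, -13.7, 0.2, 0], [1.2, -0.2, -1.2, 0, -13.7, 0.2, 0], [1.2, -0.2, -1.2, 0, -13.7, 0.2, 0]]]}}

```text
t: 2.95
tool_pos: [497.9, -140.8, 142.5]
ee_rot: [0.044, 0.942, -0.133, 0.305]
force: [0.2, -1.4, -0.2]
width: -0.003
```

```bash
python3 -c "
from kin import *
rel([(-58,-115,134,54),(-30,-115,98,54),(-8,-115,68,54)])"
```

```text
t 2.95 tip [ -58.7 -114.7  133.6] below 54.1 F [ 0.2 -1.4 -0.2] q [-0.51 -0.37  2.4   0.28  0.51  1.13]
(-58, -115, 134, 54) shift [0.08 0.03 0.01] rv [ 0.1  0.1 -0. ] q [-0.52 -0.37  2.4   0.29  0.51  1.13] 0.0
(-30, -115, 98, 54) shift [0.23 0.03 4.57] rv [ 0.1  0.1 -0. ] q [-0.5  -0.19  2.35  0.34  0.39  1.07] 0.0
(-8, -115, 68, 54) shift [0.25 0.02 8.29] rv [ 0.1  0.1 -0. ] q [-0.48 -0.06  2.31  0.42  0.3   1.  ] 0.0
```

>>> {"op": "arm_command", "data": {"steps": [[[0, 0, 2, 0, 0, 0, 0], [0, 0, 4, 0, 0, 0, 0], [0, 0, 6, 0, 0, 0, 0], [0, 0, 7.5, 0, 0, 0, 0], [0, 0, 8.5, 0, 0, 0, 0], [0, 0, 8.5, 0, 0, 0, 0], [0, 0, 8.5, 0, 0, 0, 0]]]}}

```text
t: 3.82
tool_pos: [545.9, -154.8, 73.9]
ee_rot: [0.044, 0.942, -0.133, 0.305]
force: [-0.3, 0.2, -0.0]
width: 0.0
```

```bash
python3 -c "
from kin import *
rel([(-3,-115,75,54),(-2,-113,112,51),(0,-110,150,47),(2,-100,185,43),(4,-85,219,40),(4,-65,250,40),(4,-45,281,40)])
from rig import eyes
d=eyes.snapshot('scene'); c=d['img'][100:300,130:430,::-1]; cv2.imwrite('pics/scene3.png',cv2.resize(c,None,fx=2.6,fy=2.6))
"
```

```text
t 3.83 tip [  -8.7 -114.9   65. ] below 54.1 F [-0.3  0.2 -0. ] q [-0.48 -0.05  2.31  0.42  0.29  1.  ]
(-3, -115, 75, 54) shift [ 1.04  0.01 -0.47] rv [ 0.1  0.1 -0. ] q [-0.48 -0.06  2.29  0.39  0.31  1.03] 0.0
(-2, -113, 112, 51) shift [ 3.23 -0.19 -3.41] rv [ 0.1  3.1 -0. ] q [-0.48 -0.16  2.32  0.39  0.34  1.04] 0.0
(0, -110, 150, 47) shift [ 5.55 -0.48 -6.37] rv [ 0.1  7.1 -0. ] q [-0.48 -0.26  2.34  0.42  0.34  1.02] 0.0
(2, -100, 185, 43) shift [ 7.69 -1.48 -9.07] rv [ 0.1 11.1 -0. ] q [-0.46 -0.34  2.36  0.42  0.34  1.05] 0.0
(4, -85, 219, 40) shift [  9.79  -2.98 -11.7 ] rv [ 0.1 14.1 -0. ] q [-0.42 -0.41  2.36  0.34  0.34  1.16] 0.0
(4, -65, 250, 40) shift [ 11.6   -4.97 -14.21] rv [ 0.1 14.1 -0. ] q [-0.36 -0.45  2.33  0.17  0.4   1.36] 0.0
(4, -45, 281, 40) shift [ 13.42  -6.97 -16.73] rv [ 0.1 14.1 -0. ] q [-0.3  -0.48  2.29  0.04  0.46  1.52] 0.0
```

View pics/scene3.png

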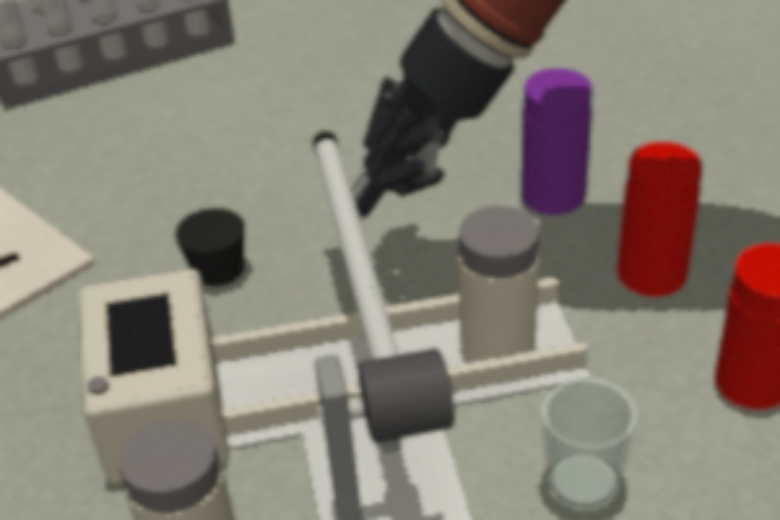

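Fingertips are just beneath the tube at (365,205); purple and red cylinders are clear. I insert 8 mm further along the tool, then begin lifting slowly.

>>> {"op": "arm_command", "data": {"steps": [[[0, 0, 0.8, 0, 0, 0, 0], [0.5, 0, 0.6, 0, 0, 0, 0], [1.0, 0, 0.3, 0, 0, 0, 0], [1.6, 0, -0.4, 0, 0.8, 0, 0], [2.1, -0.1, -1.1, 0, 1.6, 0, 0], [2.7, -0.1, -1.9, 0, 2.4, 0, 0], [3.2, -0.2, -2.6, 0, 3.1, 0, 0], [3.8, -0.3, -3.3, 0, 4.1, 0, 0], [4.4, -0.4, -4.1, 0, 5.1, 0, 0], [5.0, -0.4, -4.8, 0, 6.1, 0, 0]]]}}

```text
t: 5.12
tool_pos: [559.1, -154.1, 142.4]
ee_rot: [0.05, 0.924, -0.13, 0.355]
force: [-1.4, 0.9, -1.2]
width: 0.0
```

```bash
python3 -c "
from kin import *
rel([(5,-110,144,47),(7,-100,180,43),(10,-85,214,40),(10,-65,245,40),(10,-45,276,40)])
from rig import eyes
d=eyes.snapshot('scene'); c=d['img'][60:300,130:430,::-1]; cv2.imwrite('pics/scene4.png',cv2.resize(c,None,fx=2.5,fy=2.5))
"
```

```text
t 5.12 tip [   4.7 -110.6  134.2] below 48.0 F [-1.4  0.9 -1.2] q [-0.48 -0.2   2.33  0.43  0.32  1.01]
(5, -110, 144, 47) shift [ 0.66 -0.06 -0.7 ] rv [ 0.1  1.  -0. ] q [-0.48 -0.23  2.33  0.44  0.33  1.  ] 0.0
(7, -100, 180, 43) shift [ 3.14 -1.06 -3.24] rv [ 0.1  5.  -0. ] q [-0.46 -0.31  2.35  0.44  0.32  1.03] 0.0
(10, -85, 214, 40) shift [ 5.59 -2.56 -5.56] rv [ 0.1  8.  -0. ] q [-0.42 -0.38  2.36  0.35  0.32  1.14] 0.0
(10, -65, 245, 40) shift [ 7.66 -4.55 -7.86] rv [ 0.1  8.  -0. ] q [-0.36 -0.42  2.32  0.17  0.38  1.36] 0.0
(10, -45, 276, 40) shift [  9.74  -6.55 -10.17] rv [ 0.1  8.  -0. ] q [-0.3  -0.45  2.28  0.04  0.44  1.52] 0.0
```

View pics/scene4.png

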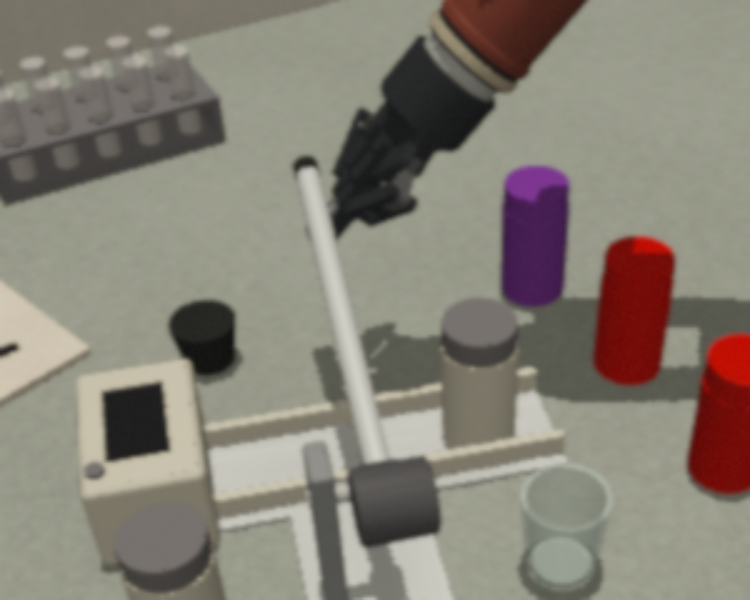

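The boom is rising on the fingers, with the fingertip showing just past the tube at (315,233). I keep following the arc.

>>> {"op": "arm_command", "data": {"steps": [[[0.7, 0, -0.7, 0, 1, 0, 0], [1.3, -0.3, -1.3, 0, 2, 0, 0], [1.9, -0.5, -1.9, 0, 3, 0, 0], [2.5, -0.8, -2.6, 0, 4, 0, 0], [3.1, -1.1, -3.2, 0, 5, 0, 0], [3.7, -1.4, -3.8, 0, 5.8, 0, 0], [4.3, -1.8, -4.4, 0, 6.5, 0, 0], [5.0, -2.2, -5.0, 0, 7.3, 0, 0], [5.6, -2.6, -5.6, 0, 8, 0, 0], [6.1, -3.0, -6.1, 0, 8, 0, 0]]]}}

```text
t: 6.42
tool_pos: [571.9, -126.4, 228.6]
ee_rot: [0.059, 0.897, -0.126, 0.419]
force: [-0.5, -0.7, -0.1]
width: 0.002
```

```bash
python3 -c "
from kin import *
rel([(10,-65,245,40),(10,-50,270,40),(10,-38,286,40),(10,-25,302,40)])
from rig import eyes
d=eyes.snapshot('scene'); c=d['img'][30:300,130:430,::-1]; cv2.imwrite('pics/scene5.png',cv2.resize(c,None,fx=2.2,fy=2.2))
"
```

```text
t 6.42 tip [ 10.4 -80.5 221.5] below 40.0 F [-0.5 -0.7 -0.1] q [-0.41 -0.39  2.35  0.3   0.33  1.21]
(10, -65, 245, 40) shift [ 1.78 -1.55 -1.54] rv [ 0.1 -0.  -0. ] q [-0.36 -0.42  2.32  0.17  0.38  1.36] 0.0
(10, -50, 270, 40) shift [ 3.69 -3.04 -3.15] rv [ 0.1 -0.  -0. ] q [-0.32 -0.45  2.29  0.07  0.43  1.48] 0.0
(10, -38, 286, 40) shift [ 4.92 -4.24 -4.18] rv [ 0.1 -0.  -0. ] q [-0.28 -0.46  2.26  0.    0.47  1.57] 0.0
(10, -25, 302, 40) shift [ 6.14 -5.54 -5.21] rv [ 0.1 -0.  -0. ] q [-0.24 -0.47  2.24 -0.06  0.5   1.64] 0.0
```

View pics/scene5.png

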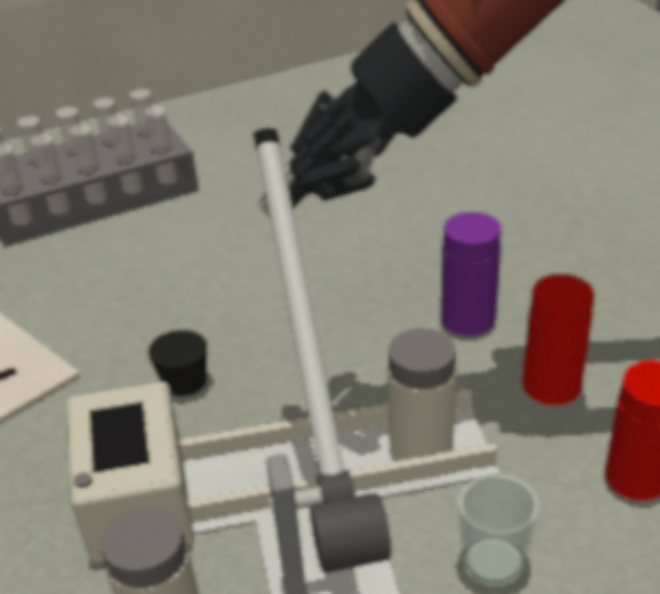

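>>> {"op": "arm_command", "data": {"steps": [[[0.6, -0.5, -0.5, 0, 0, 0, 0], [1.2, -1.0, -1.0, 0, 0, 0, 0], [1.8, -1.5, -1.5, 0, 0, 0, 0], [2.4, -2.0, -2.0, 0, 0, 0, 0], [3.0, -2.5, -2.6, 0, 0, 0, 0], [3.6, -3.0, -3.1, 0, 0, 0, 0], [4.2, -3.6, -3.6, 0, 0, 0, 0], [4.7, -4.0, -4.0, 0, 0, 0, 0], [4.9, -4.2, -4.2, 0, 0, 0, 0], [4.9, -4.2, -4.2, 0, 0, 0, 0]]]}}

```text
t: 7.72
tool_pos: [582.8, -85.9, 292.6]
ee_rot: [0.059, 0.897, -0.126, 0.418]
force: [0.5, 0.0, 0.5]
width: 0.004
```

```bash
python3 -c "
from kin import *
rel([(10,-25,302,40)])
from rig import eyes
d=eyes.snapshot('scene'); c=d['img'][30:300,130:430,::-1]; cv2.imwrite('pics/scene6.png',cv2.resize(c,None,fx=2.2,fy=2.2))
"
```

```text
t 7.72 tip [  9.8 -38.6 285.6] below 40.0 F [0.5 0.  0.5] q [-0.28 -0.46  2.27 -0.    0.46  1.57]
(10, -25, 302, 40) shift [ 1.27 -1.36 -1.05] rv [ 0.1 -0.  -0. ] q [-0.24 -0.47  2.24 -0.06  0.5   1.64] 0.0
```

View pics/scene6.png

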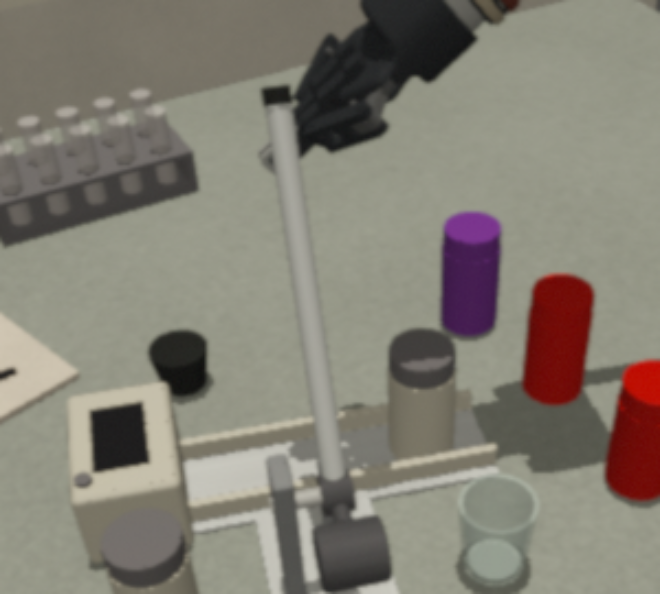

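The tube is steeper, with its end at (277,97). I hold for 1 s to see whether it swings on by itself.

>>> {"op": "arm_command", "data": {"steps": [[[0.6, -0.6, -0.5, 0, 0, 0, 0], [1.2, -1.2, -1.0, 0, 0, 0, 0], [1.2, -1.2, -1.0, 0, 0, 0, 0], [1.2, -1.2, -1.0, 0, 0, 0, 0], [1.2, -1.2, -1.0, 0, 0, 0, 0], [1.2, -1.2, -1.0, 0, 0, 0, 0], [1.2, -1.2, -1.0, 0, 0, 0, 0], [1.2, -1.2, -1.0, 0, 0, 0, 0], [1.2, -1.2, -1.0, 0, 0, 0, 0], [1.2, -1.2, -1.0, 0, 0, 0, 0]]]}}

```text
t: 9.02
tool_pos: [586.1, -74.5, 308.1]
ee_rot: [0.059, 0.897, -0.126, 0.418]
force: [0.7, -0.6, 0.3]
width: -0.002
```

```bash
python3 -c "
from kin import *
rel([(-60,-25,310,50),(-120,0,310,60),(-147,0,200,75),(-147,0,50,75)])
from rig import eyes
d=eyes.snapshot('scene'); c=d['img'][0:300,130:430,::-1]; cv2.imwrite('pics/scene7.png',cv2.resize(c,None,fx=2,fy=2))
"
```

```text
t 9.03 tip [  9.9 -26.7 301. ] below 40.0 F [ 0.7 -0.6  0.3] q [-0.24 -0.47  2.24 -0.06  0.49  1.65]
(-60, -25, 310, 50) shift [-3.61 -0.16 -5.91] rv [  0.1 -10.   -0. ] q [-0.24 -0.6   2.22 -0.03  0.82  1.62] 0.0
(-120, 0, 310, 60) shift [ -7.29  -2.65 -10.46] rv [  0.1 -20.   -0. ] q [-0.16 -0.62  2.18 -0.07  1.07  1.71] 0.0
(-147, 0, 200, 75) shift [-17.19  -2.65  -5.33] rv [  0.1 -35.   -0. ] q [-0.17 -0.42  2.19 -0.03  1.1   1.69] 0.0
(-147, 0, 50, 75) shift [-28.68  -2.67   4.32] rv [  0.1 -35.   -0. ] q [-0.17 -0.17  2.33 -0.04  0.73  1.7 ] 0.0
```

View pics/scene7.png

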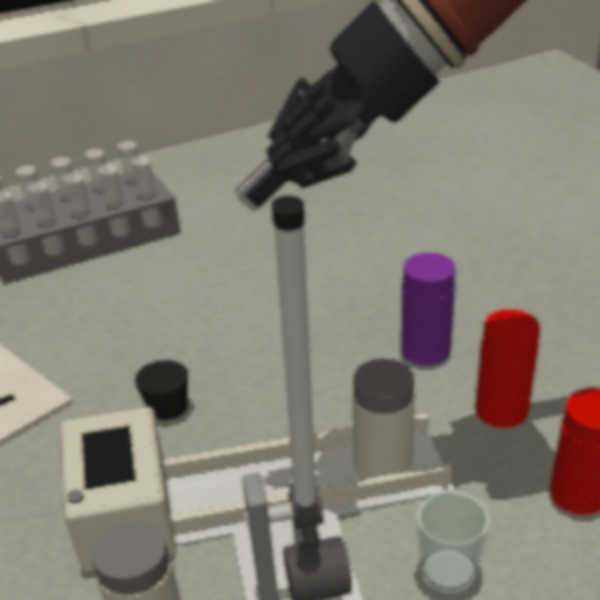

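The boom has left the fingers and is swinging up on its own, its end at (288,215). I back off and go high behind the jar, steepening the tool to 75°.

>>> {"op": "arm_command", "data": {"steps": [[[-1.8, 0, -3, 0, -5, 0, 0], [-3.6, -0.2, -5.9, 0, -10, 0, 0], [-5.5, -1.4, -8.2, 0, -15, 0, 0], [-7.3, -2.6, -10.4, 0, -20, 0, 0], [-10, -2.6, -9, 0, -25, 0, 0], [-13, -2.6, -7.5, 0, -30, 0, 0], [-17.2, -2.6, -5.3, 0, -35, 0, 0], [-17.2, -2.6, -5.3, 0, -35, 0, 0], [-17.2, -2.6, -5.3, 0, -35, 0, 0], [-17.2, -2.6, -5.3, 0, -35, 0, 0]]]}}

```text
t: 10.32
tool_pos: [449.2, -8.0, 212.8]
ee_rot: [0.019, 0.981, -0.138, 0.131]
force: [-0.1, 0.1, -0.5]
width: 0.003
```

```bash
python3 - <<'E'
from kin import *
rel([(-147,0,100,75),(-147,0,50,75),(-137,0,50,75),(-40,0,50,75),(42,0,50,75)])
from rig import eyes
d=eyes.snapshot('scene'); cv2.imwrite('pics/scene8.png',d['img'][:,:,::-1])
d=eyes.snapshot('top'); cv2.imwrite('pics/top8.png',d['img'][:,:,::-1]); np.savez("top8.npz",**d)
P=cloud(d);Z=P[:,:,2]; X=(P[:,:,:2]-F["O"])@F["X"]; Y=(P[:,:,:2]-F["O"])@F["Y"]
for n,x,y,z in [("jar",-99,1,120),("red1",-246,-52,115)]:
    m=(abs(X-x)<45)&(abs(Y-y)<45)&(abs(Z-z)<8); print(n,m.sum(),X[m].mean().round(1),Y[m].mean().round(1),"x",np.percentile(X[m],[1,99]).round(1),"y",np.percentile(Y[m],[1,99]).round(1))
m=(abs(X)<25)&(Y>100)&(Y<260)&(Z>250); print("boom high pts",m.sum(),(X[m].mean().round(),Y[m].mean().round(),Z[m].max().round()) if m.any() else "")
E
```

```text
t 10.32 tip [-145.6   -0.4  202.2] below 74.7 F [-0.1  0.1 -0.5] q [-0.17 -0.41  2.19 -0.03  1.1   1.69]
(-147, 0, 100, 75) shift [-2.82 -0.04  9.82] rv [ 0.1 -0.3 -0.1] q [-0.17 -0.28  2.3  -0.04  0.86  1.7 ] 0.0
(-147, 0, 50, 75) shift [-4.14 -0.05 14.64] rv [ 0.1 -0.3 -0.1] q [-0.17 -0.17  2.33 -0.04  0.73  1.7 ] 0.0
(-137, 0, 50, 75) shift [-3.17 -0.05 14.91] rv [ 0.1 -0.3 -0.1] q [-0.18 -0.14  2.3  -0.04  0.72  1.7 ] 0.0
(-40, 0, 50, 75) shift [ 6.19 -0.06 17.46] rv [ 0.1 -0.3 -0.1] q [-0.2   0.09  2.07 -0.03  0.72  1.67] 0.0
(42, 0, 50, 75) shift [14.1  -0.07 19.62] rv [ 0.1 -0.3 -0.1] q [-0.21  0.27  1.87 -0.03  0.75  1.66] 0.0
jar 901 -91.5 4.2 x [-116.4  -71.4] y [-25.5  28.2]<stdin>:8: RuntimeWarning: Mean of empty slice.
  ret = ret.dtype.type(ret / rcount)
Traceback (most recent call last):
IndexError: index -1 is out of bounds for axis 0 with size 0
```

View pics/scene8.png

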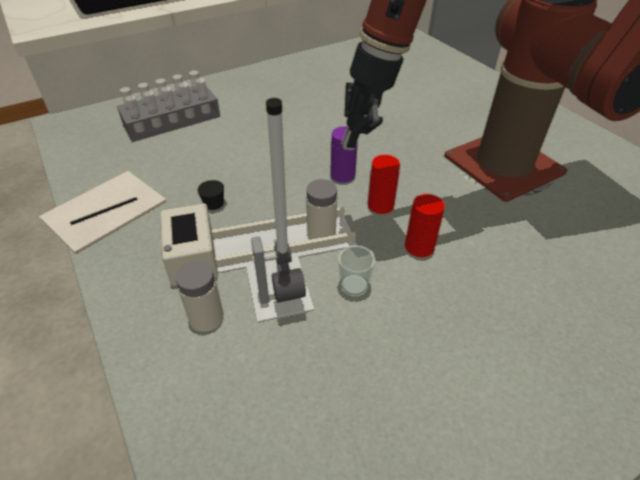

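View pics/top8.png

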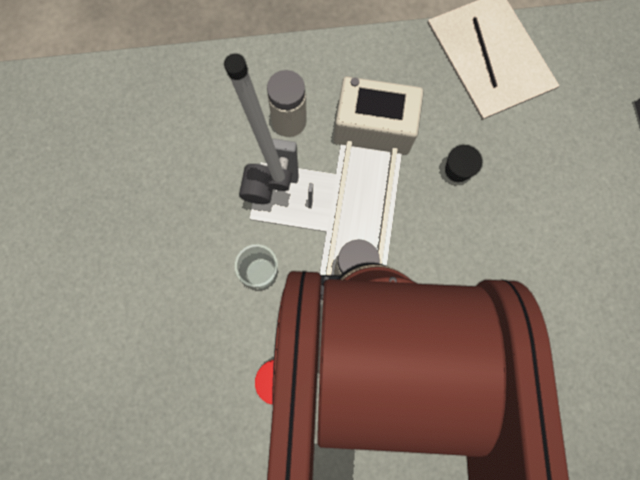

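The boom stands raised: its end is at (274,105) in the scene view and (236,66) in the top view. The jar hasn't moved, at (358,255). I lower the fingers behind it, short of red1.

>>> {"op": "arm_command", "data": {"steps": [[[-0.8, 0, 3, 0, 0, 0, 0], [-1.6, 0, 6, 0, 0, 0, 0], [-2.5, 0, 9, 0, 0, 0, 0], [-3.0, 0, 11.5, 0, 0, 0, 0], [-3.6, 0, 13.5, 0, 0, 0, 0], [-3.9, 0, 14.6, 0, 0, 0, 0], [-3.9, 0, 14.6, 0, 0, 0, 0], [-3.9, 0, 14.6, 0, 0, 0, 0]]]}}

```text
t: 11.42
tool_pos: [449.0, -8.1, 60.5]
ee_rot: [0.019, 0.982, -0.138, 0.13]
force: [0.2, 0.2, 0.7]
width: -0.005
```

```bash
python3 - <<'E'
from kin import *
rel([(-137,0,50,75),(-40,0,50,75),(35,0,50,75),(42,0,50,75)])
from rig import eyes
d=eyes.snapshot('scene'); c=d['img'][60:320,180:480,::-1]; cv2.imwrite('pics/scene9.png',cv2.resize(c,None,fx=2.3,fy=2.3))
E
```

```text
t 11.43 tip [-145.8   -0.6   49.8] below 74.9 F [0.2 0.2 0.7] q [-0.17 -0.17  2.32 -0.04  0.73  1.71]
(-137, 0, 50, 75) shift [ 0.85 -0.06  0.21] rv [ 0.1 -0.1 -0.1] q [-0.18 -0.14  2.3  -0.04  0.72  1.7 ] 0.0
(-40, 0, 50, 75) shift [10.22 -0.07  2.74] rv [ 0.1 -0.1 -0.1] q [-0.2   0.09  2.07 -0.03  0.72  1.67] 0.0
(35, 0, 50, 75) shift [17.46 -0.08  4.69] rv [ 0.1 -0.1 -0.1] q [-0.21  0.25  1.88 -0.03  0.74  1.66] 0.0
(42, 0, 50, 75) shift [18.13 -0.08  4.88] rv [ 0.1 -0.1 -0.1] q [-0.21  0.27  1.87 -0.03  0.75  1.66] 0.0
```

View pics/scene9.png

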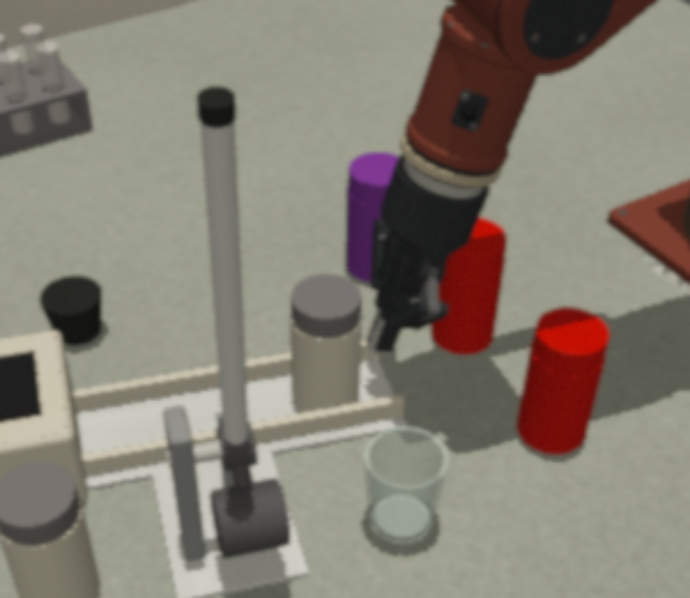

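Fingertips are centred behind the jar at (388,345), clear of red1. I push slowly along the lane.

>>> {"op": "arm_command", "data": {"steps": [[[0.4, 0, 0.1, 0, 0, 0, 0], [0.8, 0, 0.2, 0, 0, 0, 0], [1.2, 0, 0.3, 0, 0, 0, 0], [1.7, 0, 0.4, 0, 0, 0, 0], [2.3, 0, 0.6, 0, 0, 0, 0], [2.9, -0.1, 0.8, 0, 0, 0, 0], [3.5, -0.1, 0.9, 0, 0, 0, 0], [4.1, -0.1, 1.1, 0, 0, 0, 0], [4.7, -0.1, 1.3, 0, 0, 0, 0], [5.3, -0.1, 1.4, 0, 0, 0, 0]]]}}

```text
t: 12.72
tool_pos: [501.3, -22.3, 59.3]
ee_rot: [0.019, 0.982, -0.138, 0.129]
force: [-0.9, 0.7, 0.7]
width: -0.004
```

```bash
python3 - <<'E'
from kin import *
rel([(-40,0,50,75),(35,0,50,75),(42,0,50,75)])
from rig import eyes
d=eyes.snapshot('scene'); c=d['img'][60:320,180:480,::-1]; cv2.imwrite('pics/scene10.png',cv2.resize(c,None,fx=2.3,fy=2.3))
E
```

```text
t 12.72 tip [-91.6   0.2  48.7] below 75.0 F [-0.9  0.7  0.7] q [-0.19 -0.02  2.19 -0.04  0.71  1.69]
(-40, 0, 50, 75) shift [5.02 0.01 1.21] rv [ 0.1  0.  -0.1] q [-0.2   0.09  2.07 -0.03  0.72  1.67] 0.0
(35, 0, 50, 75) shift [12.26  0.    3.15] rv [ 0.1  0.  -0.1] q [-0.21  0.25  1.88 -0.03  0.74  1.66] 0.0
(42, 0, 50, 75) shift [12.94  0.    3.33] rv [ 0.1  0.  -0.1] q [-0.21  0.27  1.87 -0.03  0.75  1.66] 0.0
```

View pics/scene10.png

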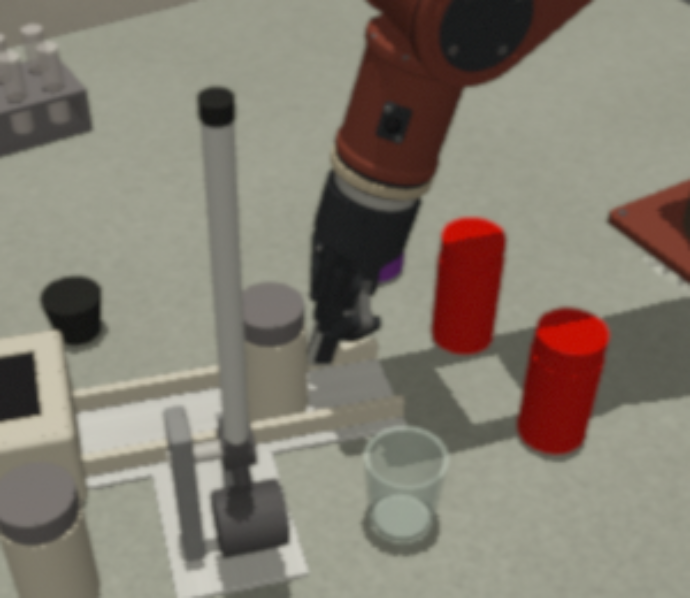

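The jar slides upright, cap at (272,315). I continue at the same pace.

>>> {"op": "arm_command", "data": {"steps": [[[0.7, 0, 0.2, 0, 0, 0, 0], [1.4, 0, 0.3, 0, 0, 0, 0], [2.1, 0, 0.5, 0, 0, 0, 0], [2.8, 0, 0.7, 0, 0, 0, 0], [3.5, 0, 0.9, 0, 0, 0, 0], [4.2, 0, 1.0, 0, 0, 0, 0], [4.9, 0, 1.2, 0, 0, 0, 0], [5.6, 0, 1.4, 0, 0, 0, 0], [6.3, 0, 1.6, 0, 0, 0, 0], [7.0, 0, 1.8, 0, 0, 0, 0]]]}}

```text
t: 14.02
tool_pos: [570.9, -42.3, 60.1]
ee_rot: [0.019, 0.982, -0.138, 0.129]
force: [-1.1, 0.6, 0.3]
width: 0.002
```

```bash
python3 - <<'E'
from kin import *
rel([(35,0,50,75),(42,0,50,75),(44,0,50,75)])
from rig import eyes
d=eyes.snapshot('scene'); c=d['img'][60:320,130:430,::-1]; cv2.imwrite('pics/scene11.png',cv2.resize(c,None,fx=2.3,fy=2.3))
E
```

```text
t 14.03 tip [-19.2   0.1  49.5] below 75.0 F [-1.1  0.6  0.3] q [-0.2   0.14  2.02 -0.03  0.72  1.67]
(35, 0, 50, 75) shift [5.25 0.   1.36] rv [ 0.1  0.  -0.1] q [-0.21  0.25  1.88 -0.03  0.74  1.66] 0.0
(42, 0, 50, 75) shift [5.92 0.   1.54] rv [ 0.1  0.  -0.1] q [-0.21  0.27  1.87 -0.03  0.75  1.66] 0.0
(44, 0, 50, 75) shift [6.12 0.   1.59] rv [ 0.1  0.  -0.1] q [-0.21  0.27  1.86 -0.03  0.75  1.66] 0.0
```

View pics/scene11.png

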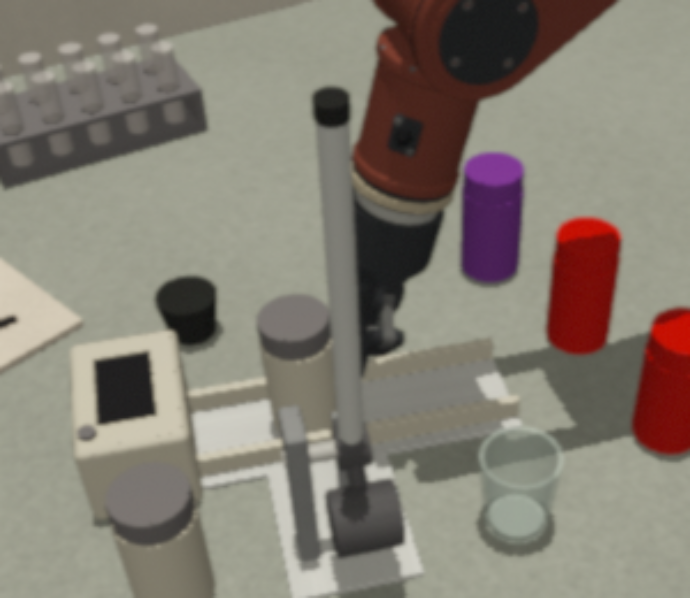

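The jar is now past the boom, cap at (294,325). I push on to about 8 mm short, then creep.

>>> {"op": "arm_command", "data": {"steps": [[[0.7, 0, 0.2, 0, 0, 0, 0], [1.4, 0, 0.4, 0, 0, 0, 0], [2.1, 0, 0.5, 0, 0, 0, 0], [2.8, 0, 0.7, 0, 0, 0, 0], [3.5, 0, 0.9, 0, 0, 0, 0], [4.1, 0, 1.1, 0, 0, 0, 0], [4.6, 0, 1.2, 0, 0, 0, 0], [5.0, 0, 1.3, 0, 0, 0, 0], [5.3, 0, 1.4, 0, 0, 0, 0], [5.5, 0, 1.4, 0, 0, 0, 0]]]}}

```text
t: 15.32
tool_pos: [625.0, -57.9, 60.8]
ee_rot: [0.019, 0.982, -0.138, 0.129]
force: [-1.9, 2.1, -0.1]
width: 0.004
```

```bash
cat > jar.py <<'E'
from kin import *
from rig import eyes
rel([])
d=eyes.snapshot('scene'); c=d['img'][60:320,130:430,::-1]; cv2.imwrite('pics/j_%d.png'%np.random.randint(1e6),cv2.resize(c,None,fx=2.3,fy=2.3))
for n in ("scene","top"):
    d=eyes.snapshot(n); P=cloud(d);Z=P[:,:,2]; X=(P[:,:,:2]-F["O"])@F["X"]; Y=(P[:,:,:2]-F["O"])@F["Y"]
    m=(abs(X-75)<50)&(abs(Y)<40)&(abs(Z-121)<4)
    q=np.stack([X[m],Y[m]],1).astype(np.float32); (cx,cy),r=cv2.minEnclosingCircle(q)
    print(n,m.sum(),"mean",q.mean(0).round(1),"pct x",np.percentile(q[:,0],[1,99]).round(1),"pct y",np.percentile(q[:,1],[1,99]).round(1),"enc",round(cx,1),round(cy,1),round(r,1),"z",Z[m].mean().round(1))
E
python3 jar.py; ls -t pics|head -1
```

```text
t 15.32 tip [37.1  0.  50.1] below 75.0 F [-1.9  2.1 -0.1] q [-0.21  0.26  1.88 -0.03  0.75  1.66]
scene 609 mean [78.1  2.3] pct x [ 28.7 108. ] pct y [-28.8  27.3] enc 60.9 -0.4 48.3 z 122.5
j_230028.pngjar.py:9: RuntimeWarning: Mean of empty slice.
  print(n,m.sum(),"mean",q.mean(0).round(1),"pct x",np.percentile(q[:,0],[1,99]).round(1),"pct y",np.percentile(q[:,1],[1,99]).round(1),"enc",round(cx,1),round(cy,1),round(r,1),"z",Z[m].mean().round(1))
  ret = um.true_divide(
Traceback (most recent call last):
  File "jar.py", line 9, in <module>
    print(n,m.sum(),"mean",q.mean(0).round(1),"pct x",np.percentile(q[:,0],[1,99]).round(1),"pct y",np.percentile(q[:,1],[1,99]).round(1),"enc",round(cx,1),round(cy,1),round(r,1),"z",Z[m].mean().round(1))
                                                      ~~~~~~~~~~~~~^^^^^^^^^^^^^^^
IndexError: index -1 is out of bounds for axis 0 with size 0
```

>>> {"op": "arm_command", "data": {"steps": [[[0.1, 0, 0, 0, 0, 0, 0], [0.2, 0, 0, 0, 0, 0, 0], [0.3, 0, 0.1, 0, 0, 0, 0], [0.4, 0, 0.1, 0, 0, 0, 0], [0.4, 0, 0.1, 0, 0, 0, 0]]]}}

```text
t: 16.1
tool_pos: [629.1, -59.0, 61.0]
ee_rot: [0.019, 0.982, -0.138, 0.129]
force: [-1.0, 0.6, 0.5]
width: 0.002
```

>>> {"op": "arm_command", "data": {"steps": [[[0.1, 0, 0, 0, 0, 0, 0], [0.2, 0, 0, 0, 0, 0, 0], [0.2, 0, 0, 0, 0, 0, 0]]]}}

```text
t: 16.48
tool_pos: [631.0, -59.6, 61.6]
ee_rot: [0.019, 0.982, -0.138, 0.129]
force: [-0.8, -0.4, 1.3]
width: 0.0
```

```bash
sed -i 's/("scene","top")/("scene",)/; s/abs(X-75)<50/abs(X-85)<40/' jar.py && python3 jar.py; cp pics/$(ls -t pics|head -1) pics/cur.png
```

```text
t 16.48 tip [43.3 -0.  51. ] below 75.0 F [-0.8 -0.4  1.3] q [-0.21  0.27  1.86 -0.03  0.75  1.66]
scene 560 mean [88.1  2.4] pct x [ 60.1 113.9] pct y [-27.4  27. ] enc 86.6 -1.1 29.7 z 122.6
```

View pics/cur.png

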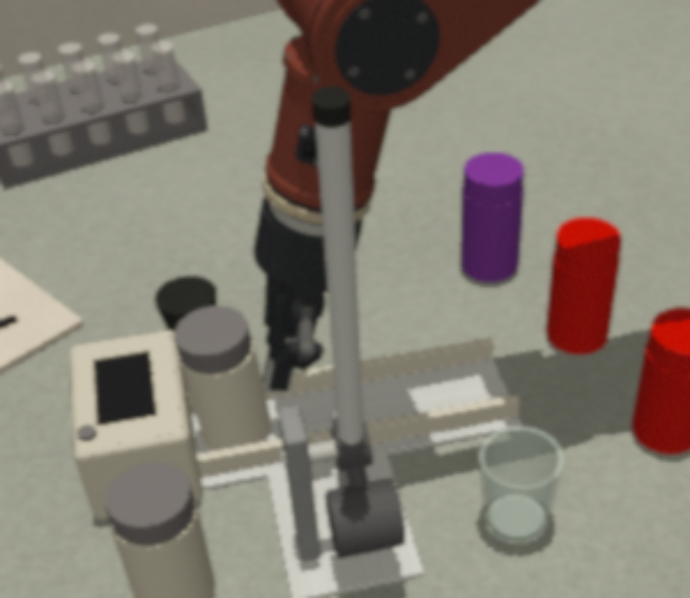

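The jar is at or nearly at the face (front edge measured at x ≈ 114), but the force isn't rising yet. I creep on 1 mm at a time until it does.

>>> {"op": "arm_command", "data": {"steps": [[[0.1, 0, 0, 0, 0, 0, 0], [0.1, 0, 0, 0, 0, 0, 0]]]}}

```text
t: 16.82
tool_pos: [631.9, -59.8, 61.8]
ee_rot: [0.019, 0.982, -0.138, 0.129]
force: [-1.7, -0.2, 0.8]
width: -0.004
```

>>> {"op": "arm_command", "data": {"steps": [[[0.1, 0, 0, 0, 0, 0, 0], [0.1, 0, 0, 0, 0, 0, 0]]]}}

```text
t: 17.08
tool_pos: [632.7, -60.1, 61.9]
ee_rot: [0.019, 0.982, -0.138, 0.129]
force: [-1.0, -0.0, 0.1]
width: -0.001
```

```bash
python3 jar.py
```

```text
t 17.07 tip [45.   0.  51.3] below 75.0 F [-1.  -0.   0.1] q [-0.21  0.27  1.85 -0.03  0.75  1.66]
scene 550 mean [90.1  2.2] pct x [ 53.1 116.6] pct y [-27.9  27. ] enc 80.7 2.2 38.1 z 122.7
```

>>> {"op": "arm_command", "data": {"steps": [[[0.1, 0, 0, 0, 0, 0, 0], [0.1, 0, 0, 0, 0, 0, 0], [0.1, 0, 0, 0, 0, 0, 0]]]}}

```text
t: 17.55
tool_pos: [633.0, -60.2, 61.7]
ee_rot: [0.019, 0.982, -0.138, 0.128]
force: [-4.8, 1.2, 0.3]
width: -0.002
```

>>> {"op": "arm_command", "data": {"steps": [[[0.1, 0, 0, 0, 0, 0, 0], [0.1, 0, 0, 0, 0, 0, 0], [0.1, 0, 0, 0, 0, 0, 0]]]}}

```text
t: 17.92
tool_pos: [633.2, -60.2, 61.5]
ee_rot: [0.019, 0.982, -0.138, 0.128]
force: [-6.3, 2.6, 0.6]
width: 0.002
```

```bash
python3 jar.py;  cp pics/$(ls -t pics|head -1) pics/cur2.png
```

```text
t 17.93 tip [45.6  0.  50.8] below 75.2 F [-6.3  2.6  0.6] q [-0.21  0.28  1.85 -0.03  0.76  1.66]
scene 590 mean [88.6  2. ] pct x [ 45.7 115.9] pct y [-28.2  26.6] enc 80.1 1.3 38.0 z 122.6
```

View pics/cur2.png

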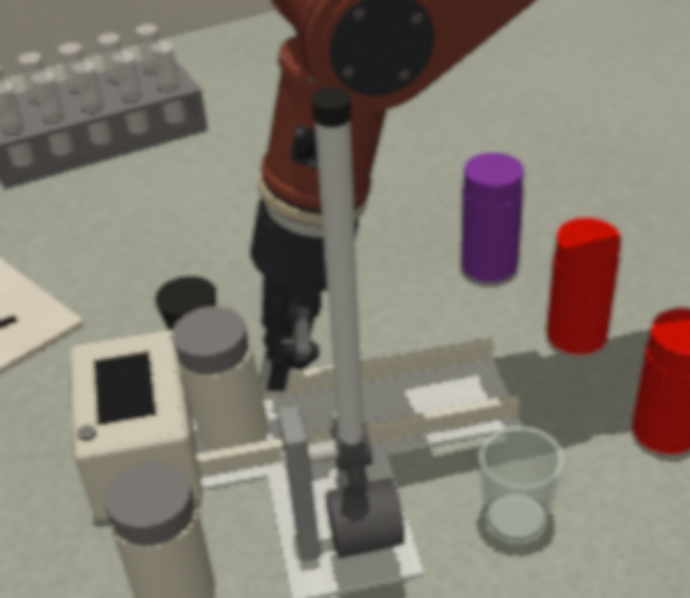

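The force rose to about 7 N while the tip stopped at x ≈ 45, so the jar is against the face. I back off gently and go clear.

>>> {"op": "arm_command", "data": {"steps": [[[-0.3, 0, -0.1, 0, 0, 0, 0], [-0.6, 0, -0.2, 0, 0, 0, 0], [-1.2, 0, -0.3, 0, 0, 0, 0], [-2.2, 0, -0.6, 0, 0, 0, 0], [-3.5, 0, -0.9, 0, 0, 0, 0], [-5.5, 0, -1.5, 0, 0, 0, 0], [-7.5, 0, -2.0, 0, 0, 0, 0], [-8.5, 0, -6, 0, 0, 0, 0], [-9.5, 0, -11, 0, 0, 0, 0], [-11, 0, -16, 0, 0, 0, 0]]]}}

```text
t: 19.27
tool_pos: [491.3, -19.3, 189.6]
ee_rot: [0.019, 0.982, -0.138, 0.129]
force: [0.6, -0.6, 0.7]
width: -0.0
```

>>> {"op": "arm_command", "data": {"steps": [[[-4, 2, -2, 0, 0, 0, 0], [-8, 4, -2, 0, 0, 0, 0], [-10, 8, -2, 0, 0, 0, 0], [-10, 12, -2, 0, 0, 0, 0], [-10, 16, -2, 0, 0, 0, 0], [-10, 20, -2, 0, 0, 0, 0], [-10, 20, -2, 0, 0, 0, 0], [-10, 20, -2, 0, 0, 0, 0]]]}}

```text
t: 20.27
tool_pos: [339.3, -183.0, 181.8]
ee_rot: [0.018, 0.982, -0.139, 0.129]
force: [-0.1, 0.3, 0.6]
width: -0.004
```

```bash
python3 - <<'E'
from kin import *
from rig import eyes
rel([])
for n in ("scene","top"):
    d=eyes.snapshot(n); cv2.imwrite(f'pics/{n}_end.png',d['img'][:,:,::-1])
    P=cloud(d);Z=P[:,:,2]; X=(P[:,:,:2]-F["O"])@F["X"]; Y=(P[:,:,:2]-F["O"])@F["Y"]
    m=(abs(X-85)<40)&(abs(Y)<40)&(abs(Z-121)<5); q=np.stack([X[m],Y[m]],1).astype(np.float32)
    (cx,cy),r=cv2.minEnclosingCircle(q); print(n,m.sum(),"mean",q.mean(0).round(1),"x",np.percentile(q[:,0],[1,99]).round(1),"y",np.percentile(q[:,1],[1,99]).round(1),"enc",round(cx,1),round(cy,1),round(r,1),"z",Z[m].mean().round(1),"z spread",Z[m].std().round(2))
    h=(abs(Z-80)<4)&(X>100)&(X<215)&(abs(Y)<75); print(" housing x",np.percentile(X[h],[1,99]).round(1))
    b=(abs(X)<30)&(Y>100)&(Y<220)&(Z>200); 
    if b.any():
        t=np.unwrap(np.arctan2(Z[b]-105,-(Y[b]-130))); print(" boom pts",b.sum(),"angle med",np.median(t).round(2))
E
```

```text
t 20.27 tip [-203.2 -199.   171.1] below 75.0 F [-0.1  0.3  0.6] q [-0.81 -0.6   2.37  0.14  1.16  0.99]
scene 604 mean [84.1  1.8] x [ 57.  110.8] y [-28.2  26.8] enc 84.9 -1.5 30.0 z 121.8 z spread 1.56
 housing x [116.9 202.1]
 boom pts 1646 angle med 1.69
top 1153 mean [81.2 -3.4] x [ 54.8 108.5] y [-29.9  23.3] enc 82.0 -3.7 29.4 z 120.7 z spread 1.26
 housing x [117.3 199.8]
 boom pts 1930 angle med 1.63
```

View pics/top_end.png

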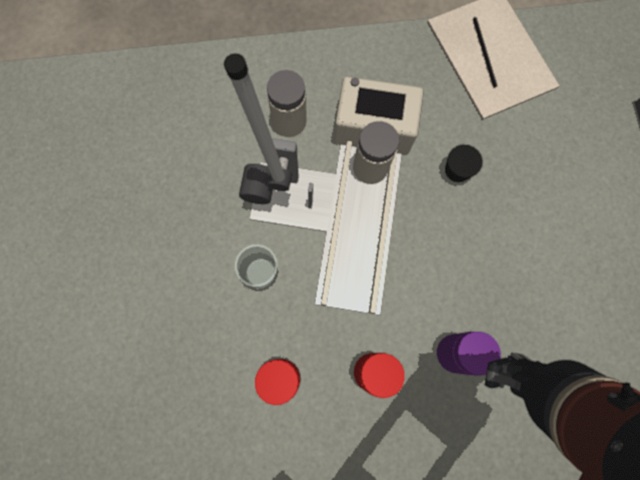

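View pics/scene_end.png

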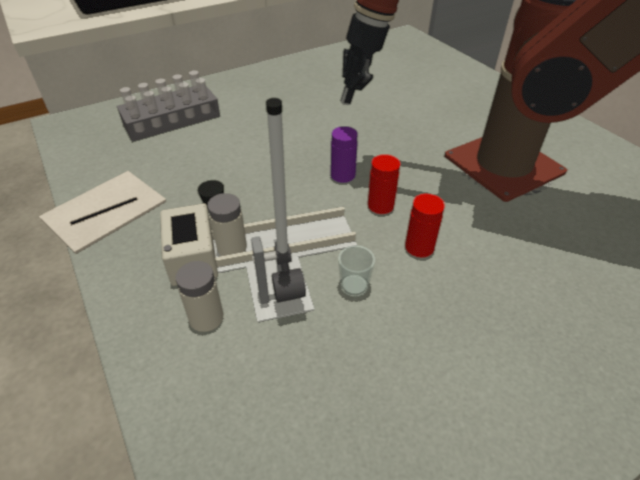

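Final check:
- **Jar:** upright at the face, cap at (378,140) in the top view. It measures x ≈ 82, y ≈ -3.5, top about 121 high.
- **Boom:** raised at about 1.63 rad.
- **Bystanders and arm:** bystanders where they stood, and the arm is clear.

I hand in.

```bash
python3 -c "
from rig import ticket,sensors
print(ticket.finish_job()); s=sensors.state(); print(s['t'],s['force'])"
```

```text
the job is handed in; nothing more can be done
None
the job is handed in; nothing more can be done
```

I pushed the boom up from underneath until it swung over by itself. Then I pushed the sample jar along the lane until it pressed against the reader's face (about 7 N), backed the arm clear and handed in at about 20 s. No verdict was reported.

The last pictures, taken before handing in, showed:
- **Boom:** raised, at 1.63 rad by the top camera and 1.69 rad by the scene camera, so both are over 1.4.
- **Jar:** upright, with its top about 121 mm high. The top camera puts it at x ≈ 82, y ≈ -3.5 mm. The scene camera puts it at x ≈ 84–85, y between +2 and -1.5 mm. The two disagree by 2–5 mm, but both are inside the 8 mm limit for home.
- **Other objects:** the spare jar, beaker, stopper and the red and purple look-alikes appeared in their starting places in the pictures. I did not re-measure them.
- **One disagreement:** while I was pushing, the scene camera put the jar's front edge at up to 116 mm, past the face at 113. After I backed off it read 111 mm. I put this down to the gripper being in view, or a slight lean under the push.

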